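# Load the sample carrier into the open analyser bay

### The arm

A 6-joint arm with a two-finger parallel gripper is mounted at the origin on the work surface. World frame = base frame: x ahead of the robot, y to its left, z up, the work surface at z = 0. Lengths are in mm, angles in rad, forces in N, time in s.
With the tool pointing down it reaches from about 400 to 925 mm from the base axis. Payload 12.5 kg.
Tool frame: the origin (TCP) lies on the centre line of the jaws, within the pads' length; the fingertips stand 17 mm ahead of it and the grasp point (between the pads) lies 2 mm behind it; z points along the fingers, y is the line along which they close (so a half turn about z gives the same grasp; the last joint's range is limited). The gripper opens to 95 mm and grips with 3 to 60 N. Pads are 20 mm wide; open, the fingers measure 119 mm over their backs; the gripper's body (75 mm by 180 mm) begins 59 mm behind the grasp point.
Start: joints at [1.225, 0.491, 1.559, -0, 1.092, -0.106], TCP at [148.424, 607.137, 231.661] pointing down, gripper open.
Joint ranges: [-3.1, 3.1], [-0.84, 2.19], [0.05, 2.79], [-1.13, 4.28], [0.06, 2.93], [-2.69, 2.69]. Speed limits (rad/s): [2.22, 2.22, 2.79, 3.14, 3.14, 3.14].

### API

Orientations are given as [roll, pitch, yaw] about the fixed x, y, z axes, in that order (R = Rz(yaw) Ry(pitch) Rx(roll)).
In Python, from cell import env gives the robot as it stands.
- The arm moves only by the tool drive_tool, never from a script. Its argument "deltas" is text: rows parted by semicolons, each of 4 numbers parted by spaces: the shift along the world's x, y, z normalised to -1 to 1, where 1 is 100 mm, then the turn about the world's z normalised to -1 to 1, where 1 is 180 degrees. A call has 1 to 10 rows; each row shifts and turns the commanded pose from where the row before left it; what a row does not reach is not made up. A row lasts 1/12 s, in which the tool goes at most 41.7 mm and 7.16 degrees, less where a joint would pass 70% of its speed; a pose out of reach is approached as far as the arm can. A call with a number of a shift or a turn outside -1 to 1 is refused whole. A call with a gripper value outside its range is refused whole. "gripper" is the closure, from 0 (fully open) to 1 (shut), set as the call begins (left out, the last holds). The fingers move at their own pace and stop on an object; the grip force is fixed at half the most. Time passes only in rows, so rows that do not move let the fingers close. It gives the time, the measured TCP pose, the force, the opening and the grip force at its end, in the units of the state.
- env.state(): the state, without advancing time (a new reading comes with each control period).
- env.read_camera(name): name is "scene" or "top" or "wrist"; returns (picture, depth): 400x640x3 uint8, red, green, blue; 400x640 float32, mm along the optical axis (not along the pixel's ray), 0 where there is no reading.
- env.camera_params(name): a dict with "mtx" (3x3 intrinsics, pixels), "k1" (the pictures are not rectified: a ray, as slopes to the right and down, at radius r is drawn at 1 + k1 r^2 times it, then the intrinsics apply), "camera_from_world" (4x4, takes a point from world to camera coordinates); the wrist camera has in their place "mount" (4x4, takes a point from camera to tool coordinates, whose origin is the TCP and whose axes are the flange's). Camera axes: x right, y down, z forward; pixel columns grow to the right and rows downward; lengths in mm; the calibration is good to about 2 mm. A picture is of the moment at which its call begins: read the wrist's pose just before it. camera_params takes no time and is no camera call.
- env.job_done(): hands the job in; it is judged then, once.
The state is a dict: "t": time; "joints": joint angles; "qvel": joint speeds; "tau": joint torques, N m; "eef_pos": TCP position; "tcp_rot": TCP orientation; "ft_force": force on the tool from outside, world axes, zero at the start; "moment": the same for the moment, N m; "opening": opening from 0.0 (shut) to 1.0 (fully open); "grip_force": force on a finger pad.
Only numpy, scipy, OpenCV 4.12 (cv2) and the standard library are available. Lean on these libraries where they do the work, as an engineer would, in place of code of your own. Each camera call takes 0.05 s, during which the arm holds its last target. There are 200 camera calls.

### The job

Take the flat metal sample carrier out of its slanted rest, slide it upright down into the analyser bay that is open all the way, press it fully home against the stiff contact at the bottom, and let go. One of the two identical bays is blocked part-way down by a blanking block that is hard to see, so if the carrier stops early, draw it out and use the other bay. Feel your way in without ramming the carrier against the analyser, and leave the bottle, beaker, controller and wrench where they are.

Things in the scene. Friction and masses are not known exactly. Their poses are not given: they have to be found in the camera images.
- carrier: Flat aluminium slab 10 mm thick (its x), 80 mm wide (its y), 110 mm long (its z), edges rounded 2 mm, about 0.22 kg, dark specimen discs low on both faces; front and back alike. Origin at the centre of its bottom edge, z towards its top edge. It starts in the slanted rest with its upper 55 mm bare: grip it there across its thickness.
- rest: Fixed grey plastic slanted rest: a pocket 13 x 84 mm, 55 mm deep, whose axis leans 0.35 rad from vertical towards the rest's +x; pocket floor centre 35 mm above the origin, which lies on the bench. Foot 120 x 110 mm.
- analyser: Fixed white bench instrument, flat top 100 mm above the bench, spanning x -100 to +100 mm and y -70 to +130 mm about its origin, which lies on the bench midway between two bays at x = -30 and +30 mm, y = 0. A grey display housing 30 mm high stands on the top from y +78 to +128 mm.
- bay_near (a point): Centre of the mouth, in the analyser's top face, of the bay at its x = -30 mm: a vertical slot 12 mm (x) by 83 mm (y) with square edges. Floor 70 mm down; a carrier fully home stands out 40 mm. A stiff contact shoe meets it 58 mm down and yields over the last 12 mm to about 8 N without springing back. If this is the blocked bay, a fixed block stops it 35 mm down.
- bay_far (a point): The same for the identical bay at the analyser's x = +30 mm.
- bottle: Bystander: amber glass bottle, 68 mm diameter, 150 mm tall, origin at the centre of its underside.
- beaker: Bystander: open glass beaker, 64 mm diameter, 75 mm tall, origin at the centre of its underside.
- controller: Bystander: grey stirrer control box 100 x 160 x 70 mm with a knob on top, origin at the centre of its underside.
- wrench: Bystander: steel wrench 170 mm long lying along its x, origin at the centre of its underside.

How it is judged (in metres and radians):
At the end, for the whole second after the job is handed in: The carrier stands upright (within 0.1 rad) at rest in one of the two bays (its bottom edge centred within 5 mm in x and 6 mm in y of the bay), its bottom edge no more than 3 mm above the bay floor (less than 33 mm above the bench) ((x of carrier in the frame of analyser between -0.035 and -0.025 m or x of carrier in the frame of analyser between 0.025 and 0.035 m) and y of carrier in the frame of analyser between -0.006 and 0.006 m and z of carrier in the frame of analyser below 0.033 m and angle between carrier's own z axis and vertical below 0.1 rad and linear speed of carrier below 0.02 m/s); the robot touches nothing.
It fails at once if the carrier is rammed against the analyser (over 80 N) (contact force between carrier and analyser above 80 N).
It fails at once if the bottle is moved by more than 30 mm (distance of bottle from where it was at the start of the episode above 0.03 m).
It fails at once if the beaker is moved by more than 30 mm (distance of beaker from where it was at the start of the episode above 0.03 m).
It fails at once if the controller is moved by more than 30 mm (distance of controller from where it was at the start of the episode above 0.03 m).
It fails at once if the wrench is moved by more than 30 mm (distance of wrench from where it was at the start of the episode above 0.03 m).
It also fails if it takes over 56 s, if anything falls off the work surface, if the arm or the gripper's body presses on something with over 40 N, if the wrist force passes 120 N, or if a joint passes its speed limit or range.

## Working session

There is one attempt and no reset: what is moved stays moved. The work goes in short steps, Python scripts to look and compute and a tool call to move; the robot and the scene stay as the last step left them, time stands still between calls to the robot, and variables do not carry over. Pictures are saved under pics/ and viewed, at most 10 in all, crops included, and the job is handed in when it is done.

Besides the shell and the picture viewer there is one more tool, called after "Call:" as name(argument=value, ...) on one line, values as JSON. drive_tool: Moves the arm, as the interface text tells. Its arguments: {"type":"object","properties":{"deltas":{"type":"string"},"gripper":{"type":"number"}},"required":["deltas"]}

```bash
mkdir -p pics; cat > h.py <<'E'
import numpy as np, cv2
from cell import env
def rays(p,uv):
    K=np.array(p["mtx"]);uv=np.atleast_2d(uv).astype(float)
    d=(uv-[K[0,2],K[1,2]])/[K[0,0],K[1,1]]
    s=d.copy()
    for _ in range(20):
        s=d/(1+p["k1"]*(s**2).sum(1,keepdims=True))
    return np.c_[s,np.ones(len(s))]
def pts(name,uv,depth,T=None):
    p=env.camera_params(name); r=rays(p,uv)*np.reshape(depth,(-1,1))
    W=np.linalg.inv(p["camera_from_world"]) if T is None else T
    return r@W[:3,:3].T+W[:3,3]
def cloud(name,d,T=None):
    v,u=np.mgrid[:400,:640]
    return pts(name,np.c_[u.ravel(),v.ravel()],d.ravel(),T).reshape(400,640,3)
def plane(name,uv,z,T=None):
    p=env.camera_params(name); W=np.linalg.inv(p["camera_from_world"]) if T is None else T
    r=rays(p,uv)@W[:3,:3].T; o=W[:3,3]
    return o+r*((z-o[2])/r[:,2])[:,None]
E
python3 - <<'E'
from h import *
print(env.state())
for n in("scene","top","wrist"):
    c,d=env.read_camera(n); cv2.imwrite(f"pics/{n}0.png",c[:,:,::-1]); np.save(f"{n}0.npy",d); print(n,env.camera_params(n))
E
```

```text
{'t': 0.0, 'joints': array([ 1.22537246e+00,  4.91542899e-01,  1.55946724e+00, -6.24683773e-06,
        1.09170977e+00, -1.05594211e-01]), 'qvel': array([ 1.69691014e-04,  1.30645585e-03,  1.17924551e-03, -1.18638584e-03,
        6.45606595e-06,  4.46120445e-05]), 'tau': array([ 1.67505721e-03, -6.12613320e+01, -2.58176923e+01,  6.93643838e-02,
        4.82197548e-02, -7.11585653e-05]), 'eef_pos': array([148.35585278, 606.89328347, 231.06596607]), 'tcp_rot': array([-3.14047109e+00, -1.13301465e-04,  2.90176581e+00]), 'ft_force': array([-1.34132804,  0.54783483,  0.45810334]), 'moment': array([-0.02266961,  0.01404972,  0.04723876]), 'grip_force': 0.0, 'opening': 1.0005452149255412}
scene {'mtx': array([[455.87318132,   0.        , 312.22701901],
       [  0.        , 455.87318132, 204.84406465],
       [  0.        ,   0.        ,   1.        ]]), 'k1': -0.037654473412232506, 'camera_from_world': array([[ 5.95919870e-01,  8.03034402e-01, -3.90608282e-03,
        -3.94073626e+02],
       [ 6.26959019e-01, -4.68285374e-01, -6.22600351e-01,
        -3.19847762e+02],
       [-5.01798662e
[... 557 characters left out ...]
3e-01, -1.39127171e-02, -9.86981146e-01,
         1.25457105e+03],
       [ 0.00000000e+00,  0.00000000e+00,  0.00000000e+00,
         1.00000000e+00]])}
wrist {'mtx': array([[275.94623525,   0.        , 325.10129537],
       [  0.        , 275.94623525, 199.58634379],
       [  0.        ,   0.        ,   1.        ]]), 'k1': -0.0216104627204086, 'mount': array([[-1.02095372e-04, -9.69742798e-01, -2.44128851e-01,
         6.85297520e+01],
       [ 9.99999607e-01, -3.14105958e-04,  8.29507276e-04,
         9.66299212e-01],
       [-8.81091033e-04, -2.44128670e-01,  9.69742448e-01,
        -1.52499612e+02],
       [ 0.00000000e+00,  0.00000000e+00,  0.00000000e+00,
         1.00000000e+00]])}
```

View pics/top0.png

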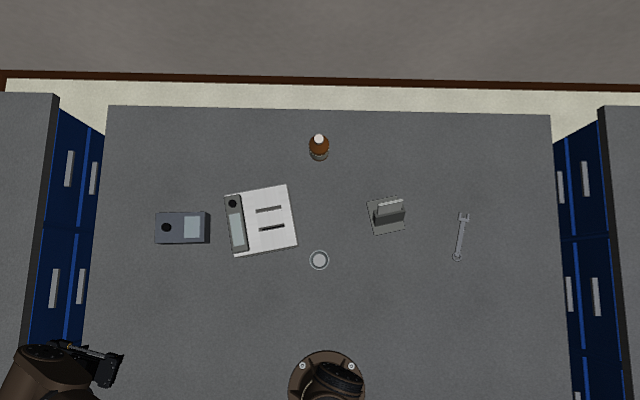

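View pics/scene0.png

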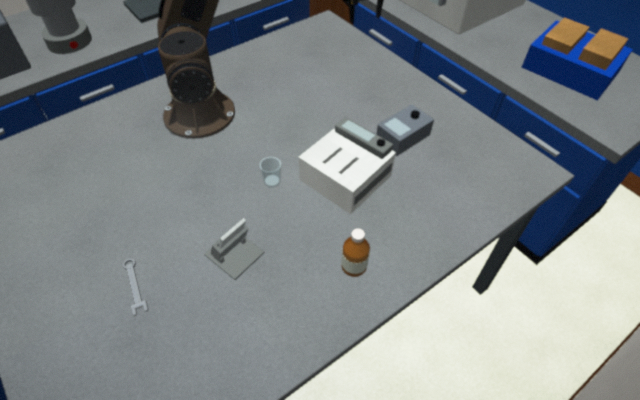

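Top view: analyser (white) at about (262,218) with its display towards the left and slots at (268,209) and (271,227). The rest and carrier are at (387,212), bottle (318,146), beaker (319,260), controller (182,227), wrench (461,237). The scene view agrees with this layout.

```bash
python3 - <<'E'
from h import *
c=cv2.imread("pics/top0.png");d=np.load("top0.npy");P=cloud("top",d)
hsv=cv2.cvtColor(c,cv2.COLOR_BGR2HSV)
v,u=np.mgrid[:400,:640]
def rect(m):
    q=P[m][:,:2].astype(np.float32);return cv2.minAreaRect(q),m.sum(),np.median(P[m],0)
reg=(u>215)&(u<305)&(v>178)&(v<262)
m=reg&(abs(P[...,2]-100)<8)&(hsv[...,2]>170)
print("analyser top",rect(m))
m=reg&(P[...,2]>120); print("display",rect(m))
reg=(u>360)&(u<412)&(v>188)&(v<240)
for lo,hi in((4,20),(50,100),(100,125),(115,150)):
    m=reg&(P[...,2]>lo)&(P[...,2]<hi)
    if m.sum()>2:print("rest",lo,hi,rect(m))
m=reg&(hsv[...,2]>150);print("bright",rect(m))
for uv in((268,209),(271,227)):print(plane("top",uv,100))
for n,uv,z in(("bottle",(318,140),150),("beaker",(319,259),75),("contr",(182,227),70)):print(n,plane("top",uv,z))
E
```

```text
analyser top (((534.9130249023438, 219.61402893066406), (198.39845275878906, 197.29222106933594), 11.936297416687012), np.int64(2641), array([537.09445429, 197.01992006, 100.47135344]))
display (((451.1235656738281, 209.95529174804688), (376.4630126953125, 144.07614135742188), 49.89888381958008), np.int64(979), array([513.80833733, 288.6561839 , 131.21004495]))
rest 4 20 (((574.7650756835938, -198.001953125), (176.3662109375, 174.75831604003906), 0.18312260508537292), np.int64(617), array([ 542.96796567, -182.41577629,    7.98329817]))
rest 50 100 (((565.366943359375, -195.3748779296875), (42.00686264038086, 102.92184448242188), 12.88490104675293), np.int64(350), array([ 560.72538769, -191.86011573,   84.45243383]))
rest 100 125 (((578.9671020507812, -190.42665100097656), (15.10047435760498, 79.45735168457031), 10.57539176940918), np.int64(101), array([ 578.97264509, -188.10663298,  111.78001055]))
rest 115 150 (((588.0667724609375, -188.332763671875), (18.427154541015625, 78.75912475585938), 12.740309715270996), np.int64(160), array([ 587.7632028 , -187.80008933,  134.58263789]))
bright (((506.3779296875, -90.98968505859375), (37.06715774536133, 326.3023376464844), 41.193851470947266), np.int64(50), array([ 592.61046393, -188.3670629 ,  138.76292788]))
[[569.50284766 196.35943683 100.        ]]
[[511.9276824  184.51411119 100.        ]]
bottle [[785.64987526  40.35342982 150.        ]]
beaker [[414.35258023  30.46655483  75.        ]]
contr [[510.00171459 475.95756286  70.        ]]
```

View pics/wrist0.png

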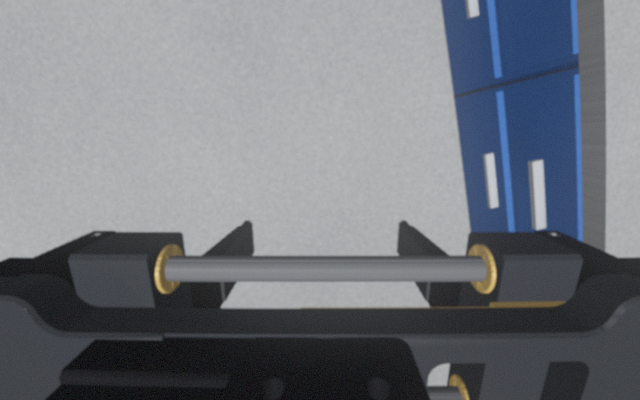

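The numbers agree. Analyser centre is about (541,190), yaw about 0.207 rad. The carrier's top edge is near (590,-189,138), leaning towards +x, with about the same yaw. Next I move to a viewing pose over the bays.

Call:
drive_tool(deltas="0.205 -0.2515 -0.01 -0.0179;0.205 -0.2515 -0.01 -0.0179;0.205 -0.2515 -0.01 -0.0179;0.205 -0.2515 -0.01 -0.0179;0.205 -0.2515 -0.01 -0.0179;0.205 -0.2515 -0.01 -0.0179;0.205 -0.2515 -0.01 -0.0179;0.205 -0.2515 -0.01 -0.0179;0.205 -0.2515 -0.01 -0.0179;0.205 -0.2515 -0.01 -0.0179", gripper=0)

```text
t: 0.98
eef_pos: [354.1, 354.2, 221.6]
tcp_rot: [3.142, 0.0, 2.337]
ft_force: [0.2, -0.1, 0.4]
opening: 0.999
grip_force: 0.0
```

Call:
drive_tool(deltas="0.205 -0.2515 -0.01 -0.0179;0.205 -0.2515 -0.01 -0.0179;0.205 -0.2515 -0.01 -0.0179;0.205 -0.2515 -0.01 -0.0179;0.205 -0.2515 -0.01 -0.0179;0.205 -0.2515 -0.01 -0.0179;0.205 -0.2515 -0.01 -0.0179;0.205 -0.2515 -0.01 -0.0179;0.205 -0.2515 -0.01 -0.0179;0.205 -0.2515 -0.01 -0.0179")

```text
t: 1.82
eef_pos: [559.2, 102.7, 211.5]
tcp_rot: [-3.141, -0.0, 1.774]
ft_force: [-0.2, 0.9, -0.0]
opening: 1.001
grip_force: 0.0
```

Call:
drive_tool(deltas="0 0 0 0;0 0 0 0;0 0 0 0")

```text
t: 2.07
eef_pos: [557.9, 104.3, 211.4]
tcp_rot: [-3.141, -0.0, 1.777]
ft_force: [-0.8, 0.5, 0.3]
opening: 1.001
grip_force: 0.0
```

```bash
cat >> h.py <<'E'
from scipy.spatial.transform import Rotation as Rot
def wristT():
    s=env.state();T=np.eye(4);T[:3,:3]=Rot.from_euler("xyz",s["tcp_rot"]).as_matrix();T[:3,3]=s["eef_pos"]
    return s,T@np.array(env.camera_params("wrist")["mount"])
E
python3 - <<'E'
from h import *
s,T=wristT(); c,d=env.read_camera("wrist"); print(s["t"],s["eef_pos"],s["tcp_rot"])
cv2.imwrite("pics/w1.png",c[:,:,::-1]);np.savez("w1.npz",c=c,d=d,T=T)
E
```

```text
2.0667 [557.92723288 104.30384783 211.37074209] [-3.14077129e+00 -2.46949798e-04  1.77740703e+00]
```

View pics/w1.png

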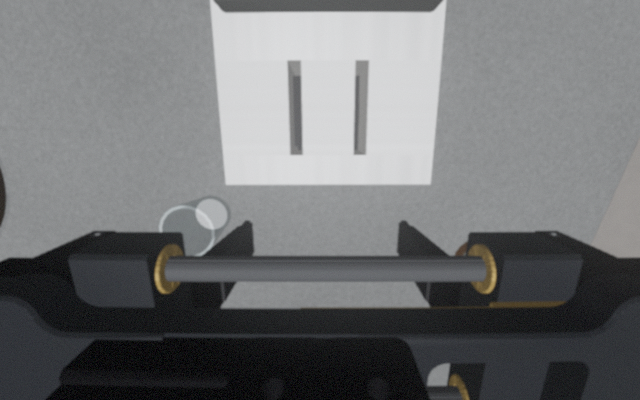

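The two slots show clearly, the near one at columns 289–302 and the far one at 355–368, rows 60–155. I measure them and check the depth inside.

```bash
python3 - <<'E'
from h import *
z=np.load("w1.npz");c,d,T=z["c"],z["d"],z["T"];g=cv2.cvtColor(c,cv2.COLOR_RGB2GRAY)
P=cloud("wrist",d,T)
print("row110",g[110,284:374].tolist())
for n,(a,b) in dict(near=(278,315),far=(343,380)).items():
    roi=np.zeros_like(g);roi[45:172,a:b]=g[45:172,a:b]<190
    k,_=cv2.findContours(roi,cv2.RETR_EXTERNAL,cv2.CHAIN_APPROX_NONE);k=max(k,key=cv2.contourArea)
    x,y,w,h=cv2.boundingRect(k); 
    cont=k[:,0,:].astype(float)
    q=plane("wrist",cont,100,T)[:,:2].astype(np.float32)
    print(n,(x,y,w,h),cv2.minAreaRect(q),"z inside by row",[round(float(np.nanmin(P[r,x+3:x+w-3,2])),0) for r in range(y+4,y+h-3,10)],[round(float(np.nanmedian(P[r,x+3:x+w-3,2])),0) for r in range(y+4,y+h-3,10)])
    # subpixel left/right edges
    for r in (75,95,115,135,148):
        row=g[r,x-8:x+w+8].astype(float);t=(row[:4].mean()+row[4+4:-8].mean())/2
        i=np.where(row<t)[0];i0,i1=i[0],i[-1]
        e0=x-8+i0-1+(row[i0-1]-t)/(row[i0-1]-row[i0]);e1=x-8+i1+(t-row[i1])/(row[i1+1]-row[i1])
        print(r,np.round(plane("wrist",[[e0,r],[e1,r]],100,T)[:,:2],1).tolist())
m=(P[...,2]>92)&(P[...,2]<108)&(g>200);print("topz",np.median(P[m][:,2]))
E
```

```text
row110 [214, 214, 215, 210, 198, 163, 135, 127, 127, 121, 105, 107, 104, 102, 105, 104, 122, 161, 195, 210, 214, 214, 214, 214, 214, 213, 215, 214, 213, 213, 213, 216, 214, 214, 213, 214, 214, 215, 215, 212, 214, 213, 215, 215, 214, 215, 214, 213, 214, 214, 214, 215, 214, 214, 213, 214, 215, 215, 216, 214, 215, 214, 214, 215, 214, 214, 213, 214, 212, 203, 176, 131, 106, 107, 115, 132, 143, 141, 144, 140, 141, 140, 161, 189, 208, 214, 214, 214, 214, 214]
near (287, 60, 16, 95) ((513.0881958007812, 185.46775817871094), (12.400891304016113, 82.10456848144531), 12.059616088867188) z inside by row [83.0, 38.0, 64.0, 60.0, 63.0, 63.0, 63.0, 62.0, 64.0] [85.0, 42.0, 65.0, 65.0, 65.0, 65.0, 66.0, 65.0, 65.0]
75 [[501.3, 212.3], [512.8, 214.7]]
95 [[504.9, 195.9], [516.3, 198.2]]
115 [[508.4, 178.8], [520.0, 181.2]]
135 [[512.2, 161.3], [523.6, 163.7]]
148 [[514.5, 149.6], [526.2, 152.0]]
far (353, 60, 16, 95) ((571.366455078125, 197.68206787109375), (12.426761627197266, 82.06334686279297), 11.922004699707031) z inside by row [82.0, 37.0, 30.0, 29.0, 41.0, 41.0, 30.0, 28.0, 28.0] [85.0, 46.0, 48.0, 50.0, 54.0, 47.0, 50.0, 52.0, 55.0]
75 [[559.7, 224.5], [571.4, 227.0]]
95 [[563.2, 208.0], [574.9, 210.5]]
115 [[566.7, 191.0], [578.4, 193.5]]
135 [[570.4, 173.5], [582.2, 176.0]]
148 [[573.0, 161.8], [584.7, 164.3]]
topz 99.43514847787611
```

Call:
drive_tool(deltas="0.05 -0.38 0.05 0;0.05 -0.38 0.05 0;0.05 -0.38 0.05 0;0.05 -0.38 0.05 0;0.05 -0.38 0.05 0;0.05 -0.38 0.05 0;0.05 -0.38 0.05 0;0.05 -0.38 0.05 0;0.05 -0.38 0.05 0;0.05 -0.38 0.05 0")

```text
t: 2.95
eef_pos: [608.5, -276.2, 262.3]
tcp_rot: [3.141, -0.0, 1.779]
ft_force: [0.8, -0.6, -0.2]
opening: 1.0
grip_force: 0.0
```

Call:
drive_tool(deltas="0 0 0 0;0 0 0 0;0 0 0 0")

```text
t: 3.2
eef_pos: [608.3, -274.4, 261.5]
tcp_rot: [-3.141, -0.001, 1.778]
ft_force: [-0.4, 1.1, 0.1]
opening: 0.999
grip_force: 0.0
```

```bash
python3 - <<'E'
from h import *
s,T=wristT(); c,d=env.read_camera("wrist"); print(s["t"],s["eef_pos"],s["tcp_rot"])
cv2.imwrite("pics/w2.png",c[:,:,::-1]);np.savez("w2.npz",c=c,d=d,T=T)
P=cloud("wrist",d,T)
m=(P[...,2]>125)&(P[...,2]<146)&(np.mgrid[:400,:640][0]<215)
k,l,st,ce=cv2.connectedComponentsWithStats(m.astype(np.uint8))
i=1+np.argmax(st[1:,4]);m=l==i;q=P[m];print(st[i],q.mean(0))
for lo,hi in((125,131),(131,136),(136,140),(138,145)):
    w=q[(q[:,2]>lo)&(q[:,2]<hi)]
    if len(w)>5:print(lo,hi,len(w),w.mean(0),cv2.minAreaRect(w[:,:2].astype(np.float32)))
E
```

```text
3.2 [ 608.33037085 -274.41404816  261.46639146] [-3.14126042e+00 -7.14181351e-04  1.77826191e+00]
[ 319   67   17   86 1197] [ 592.71922369 -187.14304072  135.33904725]
125 131 172 [ 587.05604202 -188.77869658  127.9671044 ] ((587.29345703125, -189.88580322265625), (3.204251289367676, 78.28902435302734), 13.348339080810547)
131 136 292 [ 593.35014453 -188.64501372  134.27619938] ((593.7391967773438, -187.85853576660156), (11.994990348815918, 78.81158447265625), 13.239130973815918)
136 140 731 [ 593.8157714  -186.22560342  137.48494744] ((594.5305786132812, -187.79440307617188), (10.292520523071289, 78.34270477294922), 13.466132164001465)
138 145 207 [ 592.335261   -185.21735524  138.56102704] ((594.0946044921875, -187.90322875976562), (7.184980869293213, 77.73810577392578), 13.586953163146973)
```

View pics/w2.png

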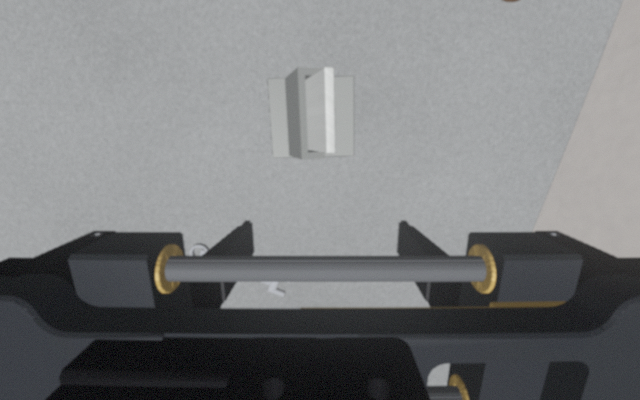

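The near bay shows a surface at z≈65, 35 mm down, so it is the blocked one. The far bay reads down to about z 30 and is open, centred at (571.4,197.7) with yaw 0.209. The carrier's top face is centred at (594.3,-187.8), z≈138, yaw about 0.234 (picture: bright strip at columns 323–335, rows 67–153). I'll grip with the TCP at about (588.6,-189.2,122).

Call:
drive_tool(deltas="-0.05 0.21 -0.15 0.0022;-0.05 0.21 -0.15 0.0022;-0.05 0.22 -0.15 0.0022;-0.05 0.21 -0.15 0.002;0 0 -0.2 0;0 0 -0.2 0;0 0 0 0;0 0 0 0")

```text
t: 3.92
eef_pos: [588.3, -189.4, 161.6]
tcp_rot: [-3.141, -0.001, 1.806]
ft_force: [-0.4, -0.1, 0.4]
opening: 1.0
grip_force: 0.0
```

Call:
drive_tool(deltas="0 0 -0.2 0;0 0 -0.2 0;0 0 0 0;0 0 0 0")

```text
t: 4.25
eef_pos: [588.6, -190.6, 122.5]
tcp_rot: [3.142, -0.0, 1.804]
ft_force: [0.7, 0.5, 1.0]
opening: 1.001
grip_force: 0.0
```

Call:
drive_tool(deltas="0 0 0 0;0 0 0 0;0 0 0 0;0 0 0 0;0 0 0 0;0 0 0 0;0 0 0 0;0 0 0 0", gripper=1)

```text
t: 4.92
eef_pos: [588.4, -190.9, 121.7]
tcp_rot: [3.142, 0.0, 1.804]
ft_force: [0.1, 0.4, -0.1]
opening: 0.493
grip_force: 0.0
```

Call:
drive_tool(deltas="0 0 0 0;0 0 0 0;0 0 0 0;0 0 0 0;0 0 0 0;0 0 0 0;0 0 0 0;0 0 0 0")

```text
t: 5.58
eef_pos: [587.6, -191.0, 121.9]
tcp_rot: [-3.14, -0.0, 1.804]
ft_force: [-5.4, -1.8, 6.0]
opening: 0.211
grip_force: 27.6
```

Call:
drive_tool(deltas="0.017 0.004 0.047 0;0.017 0.004 0.047 0;0.017 0.004 0.047 0;0.017 0.004 0.047 0;0.017 0.004 0.047 0;0 0 0 0")

```text
t: 6.08
eef_pos: [595.1, -188.7, 144.8]
tcp_rot: [-3.137, -0.002, 1.805]
ft_force: [-8.3, -0.8, 3.9]
opening: 0.206
grip_force: 28.4
```

Call:
drive_tool(deltas="0.017 0.004 0.047 0;0.017 0.004 0.047 0;0.017 0.004 0.047 0;0.017 0.004 0.047 0;0.017 0.004 0.047 0;0.017 0.004 0.047 0;0.017 0.004 0.047 0;0.017 0.004 0.047 0;0.017 0.004 0.047 0;0 0 0 0")

```text
t: 6.92
eef_pos: [613.0, -185.3, 188.5]
tcp_rot: [3.14, 0.001, 1.804]
ft_force: [0.3, -0.4, -2.3]
opening: 0.101
grip_force: 30.0
```

Call:
drive_tool(deltas="0 0 0.2 0;0 0 0.2 0;0 0 0.2 0;0 0 0.2 0;0 0 0 0;0 0 0 0")

```text
t: 7.42
eef_pos: [612.4, -185.2, 267.8]
tcp_rot: [3.14, 0.001, 1.804]
ft_force: [0.2, 0.6, -3.2]
opening: 0.104
grip_force: 30.0
```

It is out and has squared up in the jaws (opening about 9.9 mm). I check how it sits.

```bash
python3 - <<'E'
from h import *
s,T=wristT(); c,d=env.read_camera("wrist"); print(s["t"],s["eef_pos"],s["tcp_rot"])
np.savez("w3.npz",c=c,d=d,T=T)
cv2.imwrite("pics/w3.png",cv2.resize(c[150:310,240:410,::-1],None,fx=3,fy=3))
M=np.array(env.camera_params("wrist")["mount"]);P=cloud("wrist",d,M)
for r in range(190,262,6):
    i=np.where((P[r,280:370,0]>15)&(P[r,280:370,0]<60)&(P[r,280:370,2]>-60)&(P[r,280:370,2]<120)&(d[r,280:370]>0))[0]+280
    if len(i):print(r,i[0],i[-1],np.median(P[r,i],0).round(1))
# top & scene depth: carrier points near TCP
for n in("top","scene"):
    cc,dd=env.read_camera(n);Q=cloud(n,dd);t=s["eef_pos"];y=s["tcp_rot"][2]
    R=np.array([[np.cos(y),np.sin(y)],[np.sin(y),-np.cos(y)]])
    l=(Q[...,:2]-t[:2])@R.T; z=Q[...,2]-t[2]
    m=(abs(l[...,0])<55)&(abs(l[...,1])<9)&(z>-110)&(z<40)
    if m.sum():print(n,m.sum(),"tool x",np.percentile(l[m][:,0],[1,99]),"z",np.percentile(z[m],[1,5,95,99]))
E
```

```text
7.4167 [ 612.37138258 -185.24187225  267.7640941 ] [3.14015806e+00 9.53722785e-04 1.80425731e+00]
190 317 333 [35.3  0.2  5.6]
196 318 333 [31.7  0.5  5.7]
202 318 333 [28.1  0.5  5.4]
208 318 333 [24.4  0.5  5.5]
214 318 333 [20.8  0.5  5.2]
220 318 333 [17.1  0.5  4.8]
scene 793 tool x [-41.97548197  36.02581044] z [-109.30801565 -104.59503328   -4.46015151   12.0940257 ]
```

View pics/w3.png

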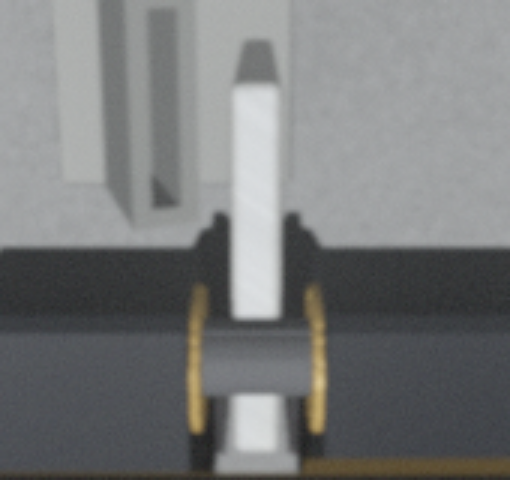

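The bright strip (rows 178–256) is the carrier's top face. It sits about 5 mm below the TCP, so it slid in the jaws and only about 11 mm is gripped. I check whether it is tilted in the plane of the pads, using the bench as a reference.

```bash
python3 - <<'E'
from h import *
z=np.load("w3.npz");d=z["d"];T=z["T"];g=cv2.cvtColor(z["c"],cv2.COLOR_RGB2GRAY)
M=np.array(env.camera_params("wrist")["mount"]);P=cloud("wrist",d,M)
q=P[182:222,321:331].reshape(-1,3);q=q[(q[:,2]<12)&(q[:,2]>0)]
print(len(q),"top z=a+b*x",np.polyfit(q[:,0]-28,q[:,2],1))
W=cloud("wrist",d,T);b=W[10:140,420:600].reshape(-1,3);A=np.c_[b[:,:2]-b[:,:2].mean(0),np.ones(len(b))]
print("bench",np.linalg.lstsq(A,b[:,2],rcond=None)[0])
print(g[170:186,325].tolist())
e=[r for r in range(165,190) if g[r,325]>190][0];print("end row",e,"tool", pts("wrist",[[325,e]],d[e+3,325],M))
# scene: carrier face outline
s=env.state();c,dd=env.read_camera("scene");Q=cloud("scene",dd);t=s["eef_pos"];y=s["tcp_rot"][2]
R=np.array([[np.cos(y),np.sin(y)],[np.sin(y),-np.cos(y)]])
l=(Q[...,:2]-t[:2])@R.T; zz=Q[...,2]-t[2]
m=(abs(l[...,0])<60)&(abs(l[...,1])<14)&(zz>-135)&(zz<-14)&(Q[...,2]>125)
n,lb,st,_=cv2.connectedComponentsWithStats(m.astype(np.uint8));i=1+np.argmax(st[1:,4]);m=lb==i
q=np.c_[l[m][:,0],zz[m]].astype(np.float32);print("scene face",m.sum(),cv2.minAreaRect(q),np.polyfit(zz[m],l[m][:,1],1))
v,u=np.where(m);print(u.min(),u.max(),v.min(),v.max())
cv2.imwrite("pics/s3.png",cv2.resize(c[v.min()-30:v.max()+30,u.min()-40:u.max()+40,::-1],None,fx=4,fy=4,interpolation=cv2.INTER_CUBIC))
E
```

```text
400 top z=a+b*x [0.03393231 5.22999028]
bench [ -0.73648313  -0.13141683 -10.16995069]
[117, 115, 120, 114, 120, 115, 122, 147, 177, 196, 208, 212, 213, 213, 216, 217]
end row 179 tool [[41.81195386  0.17377571  5.90589528]]
scene face 702 ((-2.0391159057617188, -65.52798461914062), (102.43771362304688, 81.6805648803711), 89.28534698486328) [1.24199173e-03 4.25673647e+00]
218 249 202 239
```

View pics/s3.png

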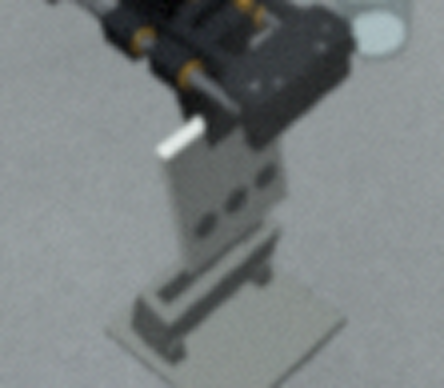

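The scene view shows the carrier upright, with only about 0.02 rad of in-plane tilt and a firm enough grip. I carry it over to the far bay.

Call:
drive_tool(deltas="-0.02 0.15 0 -0.0008;-0.03 0.3 0 -0.0008;-0.036 0.33 0 -0.0008;-0.036 0.33 0 -0.0008;-0.036 0.33 0 -0.0008;-0.036 0.33 0 -0.0008;-0.036 0.33 0 -0.0008;-0.036 0.33 0 -0.0008;-0.036 0.33 0 -0.0008;-0.036 0.33 0 -0.0005")

```text
t: 8.45
eef_pos: [577.4, 125.9, 266.8]
tcp_rot: [-3.141, -0.0, 1.78]
ft_force: [1.2, 0.6, -2.3]
opening: 0.105
grip_force: 30.0
```

Call:
drive_tool(deltas="-0.03 0.3 0 0;-0.03 0.2 0 0;-0.02 0.1 0 0;0 0 -0.15 0;0 0 -0.1 0;0 0 0 0;0 0 0 0;0 0 0 0;0 0 0 0")

```text
t: 9.2
eef_pos: [570.8, 183.3, 243.0]
tcp_rot: [3.141, 0.0, 1.779]
ft_force: [-0.0, 0.0, -1.9]
opening: 0.102
grip_force: 30.0
```

Call:
drive_tool(deltas="0 0.075 0 0;0 0.075 0 0;0 0 0 0;0 0 0 0;0 0 -0.05 0;0 0 0 0;0 0 0 0")

```text
t: 9.78
eef_pos: [570.2, 198.6, 237.0]
tcp_rot: [-3.141, 0.0, 1.78]
ft_force: [-1.0, 0.5, -2.7]
opening: 0.104
grip_force: 30.0
```

```bash
python3 - <<'E'
from h import *
s,T=wristT(); c,d=env.read_camera("wrist"); print(s["t"],s["eef_pos"],s["tcp_rot"],s["ft_force"],s["moment"])
np.savez("w4.npz",c=c,d=d,T=T)
cv2.imwrite("pics/w4.png",cv2.resize(c[100:260,240:410,::-1],None,fx=3.4,fy=3.4,interpolation=cv2.INTER_CUBIC))
E
```

```text
9.7833 [570.2471627  198.60476648 237.03734359] [-3.14088069e+00  6.00202323e-05  1.77986278e+00] [-0.99790222  0.52825482 -2.6794482 ] [-0.1138337   0.02099068 -0.0267732 ]
```

View pics/w4.png

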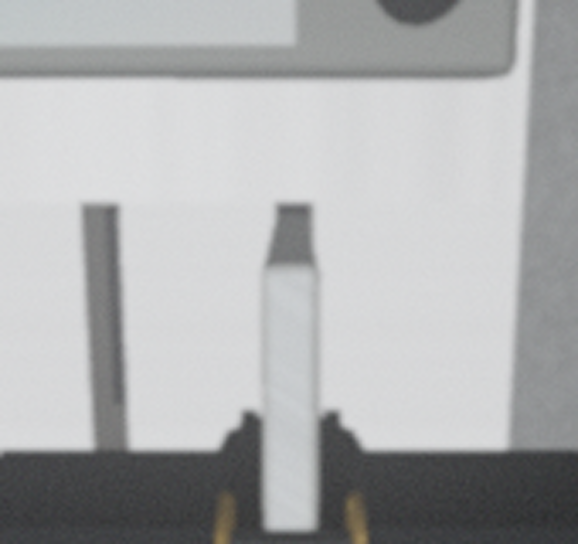

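The carrier's lower end (columns about 277–312 in the crop) lines up with the slot end behind it (277–313). I lower it gently, feeling for contact.

Call:
drive_tool(deltas="0.005 -0.003 -0.06 0;0 0 -0.06 0;0 0 -0.02 0;0 0 -0.02 0;0 0 -0.02 0;0 0 -0.02 0;0 0 0 0")

```text
t: 10.42
eef_pos: [570.8, 198.4, 217.1]
tcp_rot: [-3.141, 0.0, 1.78]
ft_force: [-0.1, 0.3, -2.7]
opening: 0.102
grip_force: 30.0
```

Call:
drive_tool(deltas="0 0 -0.01 0;0 0 -0.01 0;0 0 -0.01 0;0 0 -0.01 0;0 0 0 0")

```text
t: 10.83
eef_pos: [570.9, 198.4, 213.3]
tcp_rot: [-3.141, 0.0, 1.78]
ft_force: [0.5, -0.1, -1.2]
opening: 0.105
grip_force: 30.0
```

Call:
drive_tool(deltas="0 0 -0.01 0;0 0 -0.01 0;0 0 -0.01 0;0 0 -0.01 0;0 0 0 0")

```text
t: 11.25
eef_pos: [570.9, 198.4, 209.2]
tcp_rot: [-3.141, 0.0, 1.78]
ft_force: [-0.6, -0.4, -2.3]
opening: 0.106
grip_force: 30.0
```

Call:
drive_tool(deltas="0 0 -0.01 0;0 0 -0.01 0;0 0 -0.01 0;0 0 -0.01 0;0 0 -0.01 0;0 0 -0.01 0;0 0 0 0")

```text
t: 11.83
eef_pos: [570.8, 198.4, 203.2]
tcp_rot: [-3.141, 0.0, 1.78]
ft_force: [-0.5, 0.4, -1.8]
opening: 0.101
grip_force: 30.0
```

Call:
drive_tool(deltas="0 0 -0.015 0;0 0 -0.015 0;0 0 -0.015 0;0 0 -0.015 0;0 0 -0.015 0;0 0 -0.015 0;0 0 0 0")

```text
t: 12.42
eef_pos: [570.8, 198.4, 194.1]
tcp_rot: [-3.141, 0.0, 1.78]
ft_force: [-0.6, 0.3, -2.2]
opening: 0.106
grip_force: 30.0
```

Call:
drive_tool(deltas="0 0 -0.015 0;0 0 -0.015 0;0 0 -0.015 0;0 0 -0.015 0;0 0 -0.015 0;0 0 -0.015 0;0 0 -0.015 0;0 0 -0.015 0;0 0 -0.015 0;0 0 0 0")

```text
t: 13.25
eef_pos: [570.8, 198.4, 180.6]
tcp_rot: [-3.141, 0.0, 1.78]
ft_force: [0.1, 0.2, -2.3]
opening: 0.104
grip_force: 30.0
```

Call:
drive_tool(deltas="0 0 -0.015 0;0 0 -0.015 0;0 0 -0.015 0;0 0 -0.015 0;0 0 -0.015 0;0 0 -0.015 0;0 0 -0.015 0;0 0 -0.015 0;0 0 0 0")

```text
t: 14.0
eef_pos: [570.9, 198.3, 168.7]
tcp_rot: [-3.142, 0.0, 1.78]
ft_force: [0.4, -1.3, -2.9]
opening: 0.103
grip_force: 30.0
```

Past the block depth, so this is the open bay. Now on to the contact shoe.

Call:
drive_tool(deltas="0 0 -0.015 0;0 0 -0.015 0;0 0 -0.015 0;0 0 -0.015 0;0 0 -0.015 0;0 0 -0.015 0;0 0 0 0")

```text
t: 14.58
eef_pos: [571.0, 198.2, 159.7]
tcp_rot: [3.142, 0.0, 1.78]
ft_force: [0.8, -3.6, -0.7]
opening: 0.104
grip_force: 30.0
```

Call:
drive_tool(deltas="0 0 -0.01 0;0 0 -0.01 0;0 0 -0.01 0;0 0 -0.01 0;0 0 -0.01 0;0 0 0 0")

```text
t: 15.08
eef_pos: [571.3, 198.1, 155.5]
tcp_rot: [3.14, 0.001, 1.78]
ft_force: [0.6, -6.4, 4.4]
opening: 0.102
grip_force: 30.0
```

Call:
drive_tool(deltas="0 -0.01 -0.01 0;0 0 -0.01 0;0 0 -0.01 0;0 0 -0.01 0;0 0 -0.01 0;0 0 0 0")

```text
t: 15.58
eef_pos: [571.3, 197.6, 150.6]
tcp_rot: [3.14, -0.0, 1.78]
ft_force: [0.9, -3.5, 5.3]
opening: 0.106
grip_force: 30.0
```

Call:
drive_tool(deltas="0 0 -0.01 0;0 0 -0.01 0;0 0 -0.01 0;0 0 0 0")

```text
t: 15.92
eef_pos: [571.3, 197.6, 147.7]
tcp_rot: [3.14, -0.0, 1.78]
ft_force: [1.1, -4.5, 5.5]
opening: 0.104
grip_force: 30.0
```

Call:
drive_tool(deltas="0 0 -0.01 0;0 0 -0.01 0;0 0 -0.01 0;0 0 0 0")

```text
t: 16.25
eef_pos: [571.4, 197.5, 144.9]
tcp_rot: [3.14, 0.0, 1.78]
ft_force: [-0.2, -4.5, 7.2]
opening: 0.1
grip_force: 30.0
```

Call:
drive_tool(deltas="0 0 -0.01 0;0 0 -0.005 0;0 0 0 0")

```text
t: 16.5
eef_pos: [572.0, 197.5, 144.7]
tcp_rot: [3.138, 0.0, 1.78]
ft_force: [-0.6, -5.5, 18.0]
opening: 0.101
grip_force: 30.1
```

The force has risen sharply to 18 N at z≈144.7, which matches the bay floor. One more small press, then I let go, rise and check.

Call:
drive_tool(deltas="0 0 -0.007 0;0 0 0 0")

```text
t: 16.67
eef_pos: [572.3, 197.5, 144.5]
tcp_rot: [3.137, 0.0, 1.78]
ft_force: [-0.3, -6.3, 21.8]
opening: 0.104
grip_force: 30.1
```

Call:
drive_tool(deltas="0 0 0 0;0 0 0 0;0 0 0 0;0 0 0 0;0 0 0 0;0 0 0 0", gripper=0.7)

```text
t: 17.17
eef_pos: [570.8, 197.6, 141.5]
tcp_rot: [-3.141, -0.0, 1.78]
ft_force: [0.4, 0.3, 0.2]
opening: 0.298
grip_force: 0.0
```

Call:
drive_tool(deltas="0 0 0.05 0;0 0 0.1 0;0 0 0.2 0;0 0 0.3 0;0.04 -0.2 0.3 0;0.04 -0.2 0 0;0.04 -0.2 0 0;0.03 -0.2 0 0;0 0 0 0;0 0 0 0")

```text
t: 18.0
eef_pos: [586.1, 116.8, 237.6]
tcp_rot: [3.141, -0.0, 1.778]
ft_force: [-0.3, -0.3, 0.3]
opening: 0.301
grip_force: 0.0
```

```bash
python3 - <<'E'
from h import *
s,T=wristT(); c,d=env.read_camera("wrist"); print(s["t"],s["eef_pos"],s["opening"])
cv2.imwrite("pics/w5.png",c[:,:,::-1])
P=cloud("wrist",d,T);l=P[...,:2]-[571.4,197.7]
a=.209;R=np.array([[np.cos(a),np.sin(a)],[-np.sin(a),np.cos(a)]]);l=l@R.T
m=(abs(l[...,0])<10)&(abs(l[...,1])<50)&(P[...,2]>125)&(P[...,2]<165)&(np.mgrid[:400,:640][0]<215)
print(m.sum(),"z",np.percentile(P[m][:,2],[2,50,98]),"x,y",l[m].min(0),l[m].max(0))
t=env.read_camera
for lo,hi in((-40,-20),(-20,0),(0,20),(20,40)):
    k=m&(l[...,1]>lo)&(l[...,1]<hi);print(lo,np.median(P[k][:,2]),np.median(l[k][:,0]))
k=(abs(P[...,2]-100)<10)&(abs(l[...,0]-0)<60)&(abs(l[...,0])>15)&(abs(l[...,1])<40);print("top",np.median(P[k][:,2]))
E
```

```text
18.0 [586.09092784 116.79447929 237.60998654] 0.3007492607895571
1061 z [138.12723399 139.91640744 141.40603997] x,y [ -3.89524303 -39.93591963] [ 5.80650236 38.35437825]
-40 139.95894638749633 0.6217050320753101
-20 139.91964403699018 0.609155584201859
0 139.85168745456912 0.5963706685083054
20 139.93952686551955 0.5952414535786832
top 99.421822210237
```

View pics/w5.png

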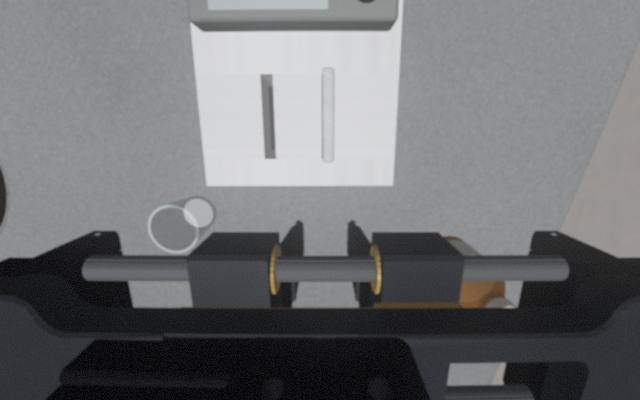

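The carrier's top face (columns 322–334, rows 67–162) is level and stands 40.5 mm above the analyser top, so it is home. The arm is clear and the bystanders in view have not moved.

```bash
python3 -c "
from cell import env
print(env.job_done())"
```

```text
the job is handed in; nothing more can be done
None
```

The carrier is fully home and released in the open far bay, standing out 40.5 mm against the specified 40 mm, and the job was handed in at about 18 s; no verdict was returned.

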